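# Unhook the packet basket from its bent hook and weigh it

## Task

Take the wire basket, with the packet in it, off the deep hook of its stand and set it on the scale. The upturned leg of the hook has been knocked out of true and leans to one side by an unknown amount, so ease the basket's hanging eye up along the leg by feel, without straining the hook, until the eye is past the tip, and only then draw the basket away. Set it down gently, square and flat inside the raised edge of the scale's platform, keep it level so that the packet stays in it, let go, and leave the other things where they are.

Things in the scene. Friction and masses are not known exactly. Their poses are not given: they have to be found in the camera images.
- hook_stand: Fixed grey steel stand, 150 wide, 186 high: foot plate, bent tube frame (tube front at x +42), cross straps. Origin on the worktop below the hook's leg; z up, -x is its open front, where the basket hangs. A wire stay (90 wide, front at x -23, z 61) bears on the foot of the hanging basket's back. Nothing overhangs the hook. With the eye lifted off its arm, more than 15 N from the basket strains it
- hook_root (a point): Root of the hook's upturned leg, at the front end of its level arm (top of the arm; z 124.5). Axes as the stand. The leg is straight flat steel, 4 thick (x), 12 wide (y), rounded tip 75 up its length. It is stiff, but bent over sideways at its root, towards +y or -y, by anything up to 0.42 rad. This lean is NOT measured: feel it as side force (y) on the basket while lifting
- basket: Wire basket, 120 (x) by 150 (y), rim 72 high, 0.22 kg; origin under the middle of its floor, z up. It hangs with its axes along the stand's, floor 55 above the worktop, its middle 83 in front (-x) of the hook's leg
- basket_grip (a point): Centre of the basket's black hand grip, 140 above its underside, above its middle; a fixed bar 16 thick (x), 80 long (y), 22 high (z). Basket axes. Grasp from above, fingers closing along x
- eye (a point): Centre of the basket's hanging eye, a closed rectangle of 5 mm wire, 80 behind (+x) the basket's middle, 72 above its underside. Clear opening 10 (x) by 17 (y); the hook's leg stands up through it with 1 to 2.5 mm side play (y) each way. The rear wire lies on the hook's arm and bears on the back of the leg, so there is 6 mm of play towards +x and none towards -x
- packet_mid (a point): Centre of the kraft packet lying loose in the basket, 85 by 110 by 55, 0.08 to 0.17 kg; need not be handled
- platform (a point): Centre of the top face of the fixed scale's steel platform, 40 above the worktop; axes x, y along its short and long sides. A raised edge, 6 high, surrounds a flat bed of 134 (x) by 164 (y) clear; the basket's 120 by 150 floor goes inside it, x along x either way round
- scale: The fixed low counter scale (case 176 by 200, 30 high) that carries the platform; origin on the worktop 5 in front of the platform's centre
- label_roll: White label roll, 66 across, 40 high, standing to the left; leave alone
- desk_stamp: Hand stamp, 35 across, 106 high, standing to the left; leave alone
- marker: Marker pen, 135 long, lying in front between stand and scale; leave alone
- seal_press: Dark green bench press, fixed and no part of the job: keep arm and gripper clear of it. It fills from 130 in front of (-x) its origin (lever knob, 325 to 360 up) to 130 behind, 55 to either side, and is 360 high
Not all that is in view belongs to the job. What is shaped like the part that bears packet_mid but yellow is not meant.

How it is judged:
By the outcome, as a careful person would: the job done as asked, in the order asked, and still so for the second after the job is handed in, with the robot touching nothing.
It also fails if it takes over 72 s, if anything falls off the work surface, if the arm or the gripper's body presses on something with over 40 N, if the wrist force passes 120 N, or if a joint passes its speed limit or range.

## Robot

A 6-joint arm with a two-finger parallel gripper is mounted at the origin on a cart in front of the work surface, level with it; the furniture and walls round the work are solid. World frame = base frame: x ahead of the robot, y to its left, z up, the work surface at z = 0. Lengths are in m, angles in rad, forces in N, time in s.
With the tool pointing down it reaches from about 0.3 to 0.875 m from the base axis. Payload 4.2 kg.
Tool frame: the origin (TCP) lies on the front face of the gripper's body, between the roots of the fingers; the fingertips stand 73 mm ahead of it and the grasp point (between the pads) lies 54 mm ahead of it; x points along the fingers, y is the direction in which the jaws open and shut, and the axes are right-handed (so a half turn about x gives the same grasp; the last joint's range is limited). The gripper opens to 85 mm and grips with 20 to 120 N. Pads are 22 mm wide; open, the fingers measure 114 mm over their backs; the gripper's body (76 mm by 85 mm) begins 54 mm behind the grasp point. The pads swing forward as they close: fully open they stand 13 mm farther back than shut.
Start: joints at [1.144, 0.32, 1.565, -0, 1.257, -0.02], TCP at [0.228, 0.528, 0.304] pointing down, gripper open.
Joint ranges: [-3.11, 3.11], [-0.84, 2.01], [0.21, 2.61], [-1.34, 4.49], [0.05, 2.63], [-2.56, 2.56]. Speed limits (rad/s): [2.57, 2.57, 3.14, 3.14, 3.14, 3.14].

## Interface

Orientations are given as a rotation vector (axis times angle).
In Python, from bench import get_obs, eyes, workorder gives the robot as it stands.
- The arm moves only by the tool play_rows, never from a script. Its argument "steps" is a list of rows, each a list of 5 numbers: the opening, from 0 (shut) to 1 (fully open), then the shift along the world's x, y, z in cm, then the turn about the world's z in degrees. A call has 1 to 12 rows; each row shifts and turns the commanded pose from where the row before left it; what a row does not reach is not made up. A row lasts 1/12 s, in which the tool goes at most 41.7 mm and 7.16 degrees, less where a joint would pass 70% of its speed; a pose out of reach is approached as far as the arm can. A call with a gripper value outside its range is refused whole. The fingers move at their own pace and stop on an object; "force" is the grip in N (left out, the last holds). Time passes only in rows, so rows that do not move let the fingers close. It gives the time, the measured TCP pose, the force and the opening at its end, in the units of the state.
- get_obs(): the state, without advancing time (a new reading comes with each control period).
- eyes.capture(name): name is "side" or "top"; returns a dict with "pixels" (384x512x3 uint8, red, green, blue), "depth" (384x512 float32, m along the optical axis (not along the pixel's ray), 0 where there is no reading), "K" (3x3 intrinsics, pixels), "origin" and "rotation" of the camera in the world. Camera axes: x right, y down, z forward; pixel columns grow to the right and rows downward; lengths in m; the calibration is good to about 2 mm. A picture is of the moment at which its call begins.
- workorder.close_job(): hands the job in, once; it reports no verdict.
The state is a dict: "time_s": time; "joints": joint angles; "dq": joint speeds; "tau": joint torques, N m; "position": TCP position; "eef_rot": TCP orientation; "force": force on the tool from outside, world axes, zero at the start; "torque": the same for the moment, N m; "gripper_width": finger opening in m.
Only numpy, scipy, OpenCV 4.12 (cv2) and the standard library are available. Lean on these libraries where they do the work, as an engineer would, in place of code of your own. Each camera call takes 0.05 s, during which the arm holds its last target. There are 200 camera calls.

## Working session

There is one attempt and no reset: what is moved stays moved. The work goes in short steps, Python scripts to look and compute and a tool call to move; the robot and the scene stay as the last step left them, time stands still between calls to the robot, and variables do not carry over. Pictures are saved under pics/ and viewed, about 8 in all and at most 12, crops included, and the job is handed in when it is done.

Besides the shell and the picture viewer there is one more tool, called as name([rows], argument=value, ...), one row to a line, values as JSON. play_rows: Moves the arm, as the interface text tells. Its arguments: {"type":"object","properties":{"steps":{"type":"array","items":{"type":"array","items":{"type":"number"}}},"force":{"type":"number"}},"required":["steps"]}

```bash
mkdir -p pics
cat > h.py <<'E'
import numpy as np, cv2
from bench import get_obs, eyes, workorder
def cap(name, fn):
    c=eyes.capture(name); np.savez('pics/'+fn+'.npz',**{k:np.asarray(v) for k,v in c.items()})
    cv2.imwrite('pics/'+fn+'.png',cv2.resize(c['pixels'][:,:,::-1],(800,600))); return c
def load(fn): return dict(np.load('pics/'+fn+'.npz'))
def cloud(c):
    d=c['depth']; v,u=np.indices(d.shape); K=c['K']
    p=np.stack([(u-K[0,2])/K[0,0]*d,(v-K[1,2])/K[1,1]*d,d],-1)
    w=p@np.array(c['rotation']).T+c['origin']; w[d==0]=np.nan; return w
E
python3 - <<'E'
from h import *
for n in('side','top'):
    c=cap(n,n+'1'); print(n,c['origin'],c['rotation'])
print(get_obs())
E
```

```text
side [-0.01958266 -0.96895228  0.80192949] [-2.03691871  0.53407694 -0.31631479]
top [0.44073767 0.05109663 1.46381957] [-2.19108764  2.18157971 -0.05941999]
{'time_s': 0.1, 'joints': array([ 1.14402957e+00,  3.20236323e-01,  1.56555011e+00,  2.30142841e-05,
        1.25743855e+00, -2.00231051e-02]), 'dq': array([ 0.00173599, -0.00207332, -0.00382846,  0.00036151,  0.00105608,
       -0.00084096]), 'tau': array([-1.73153530e-04, -4.16411984e+01, -2.34703356e+01, -4.64215555e-05,
        4.95640052e-03,  9.86330271e-07]), 'position': array([0.22735749, 0.52779712, 0.30316414]), 'eef_rot': array([ 0.31782573,  1.54752934, -0.32033273]), 'force': array([ 0.13907254, -0.09226764, -0.20625552]), 'torque': array([ 0.01362537, -0.0027347 , -0.02863638]), 'gripper_width': 0.08524063475260744}
```

Rotation is a rotation vector.

```bash
sed -i "s/np.array(c\['rotation'\]).T/cv2.Rodrigues(np.array(c['rotation'],float))[0].T/" h.py; echo ok
```

```text
ok
```

View pics/top1.png

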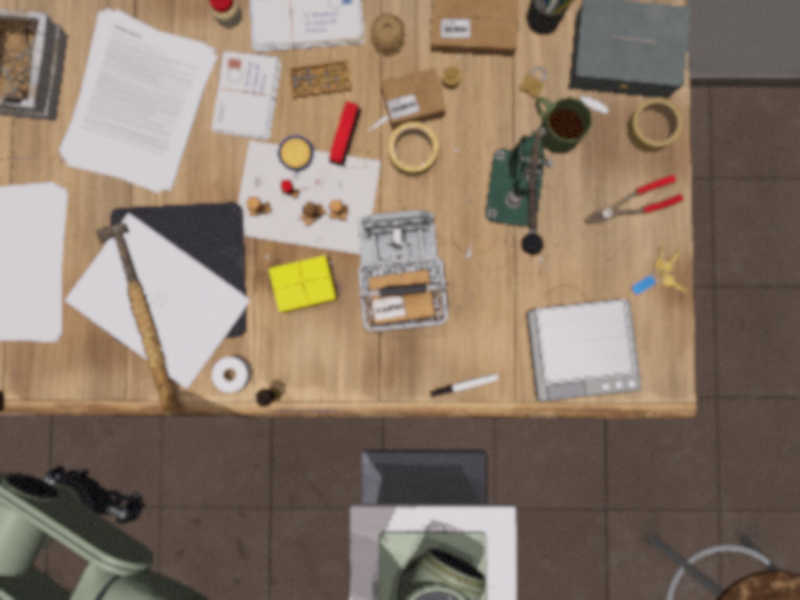

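View pics/side1.png

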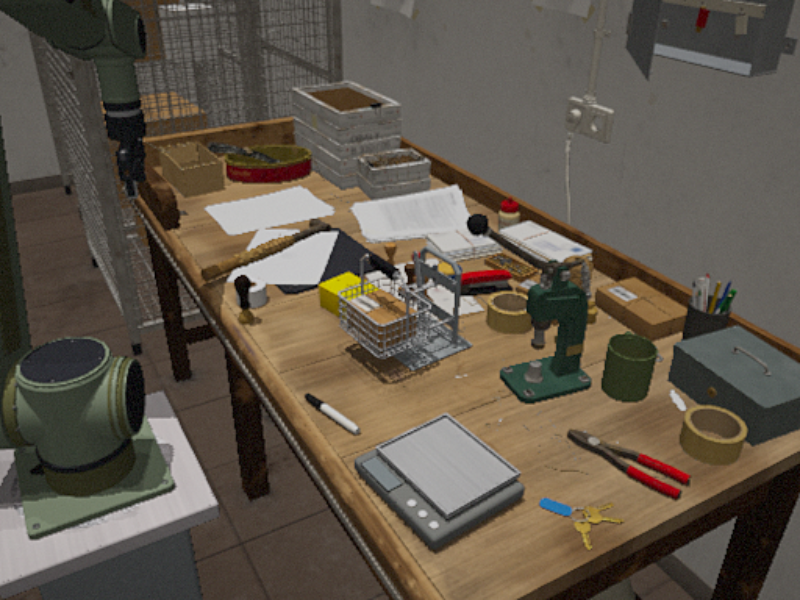

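The top view shows the hanging basket with its grip near (405,289), the stand behind it at (400,238), the scale at (585,348), the press at (520,190) with its knob at (532,243), and the marker at (465,385).

Run:
```python
from h import *
c=load('top1'); w=cloud(c); s=load('side1'); ws=cloud(s)
im=c['pixels'][:,:,::-1]
a=cv2.resize(im[130:215,220:295],None,fx=5,fy=5,interpolation=2)
b=cv2.resize(im[185:260,330:415],None,fx=4.5,fy=4.5,interpolation=2)
o=np.zeros((430,770,3),np.uint8); o[:a.shape[0],:a.shape[1]]=a; o[:b.shape[0],380:380+b.shape[1]]=b; cv2.imwrite('pics/crop1.png',o)
def rect(m,pts,n):
    p=pts[m][:,:2].astype(np.float32)
    (cx,cy),sz,an=cv2.minAreaRect(p*1000); print(n,len(p),cx,cy,sz,an, 'median',np.median(pts[m],0))
V,U=np.indices(c['depth'].shape)
dark=c['pixels'].max(2)<70
box=(U>225)&(U<292)&(V>130)&(V<215)
rect(box&dark&(w[...,2]>.17),w,'grip top')
for lo,hi in((.19,.24),(.17,.19)): 
    m=box&(w[...,2]>lo)&(w[...,2]<hi); print(lo,m.sum()); 
    if m.sum()>3: rect(m,w,'z')
sb=(U>330)&(U<415)&(V>185)&(V<260)
rect(sb&(w[...,2]>.036)&(w[...,2]<.06),w,'plat'); rect(sb&(w[...,2]>.018)&(w[...,2]<.06),w,'case')
m=(ws[...,2]>.02)&(ws[...,2]<.055)&(abs(ws[...,1]+.26)<.16)&(ws[...,0]<.55)
print('side'); 
ds=s['pixels'].max(2)<80
g=ds&(ws[...,2]>.17)&(ws[...,2]<.23)&(abs(ws[...,0]-.5)<.12)&(abs(ws[...,1]-.05)<.12); rect(g,ws,'sidegrip') if g.sum()>3 else print(g.sum())
p=(ws[...,2]>.037)&(ws[...,2]<.06)&(ws[...,1]<-.13)&(ws[...,1]>-.42)&(ws[...,0]<.5)&(ws[...,0]>.2);rect(p,ws,'sideplat')
k=dark&(w[...,2]>.3)&(U>320)&(U<370)&(V>100)&(V<170);rect(k,w,'press high')
for u,v in((405,289),(585,340),(532,243),(440,390),(495,378),(400,240)):
    print(u,v,w[int(v/1.5625),int(u/1.5625)])
```

```text
grip top 25 554.2698364257812 55.082130432128906 (5.140705585479736, 63.50689697265625) 8.043683052062988 median [0.55340677 0.06286487 0.20574753]
0.19 242
z 242 612.025634765625 64.42924499511719 (141.23443603515625, 128.32666015625) 6.178014755249023 median [0.55042606 0.05763678 0.20378116]
0.17 203
z 203 614.31298828125 64.83743286132812 (145.01649475097656, 151.56764221191406) 6.229909420013428 median [0.67937867 0.07185943 0.18280239]
plat 2530 451.41827392578125 -286.85577392578125 (173.00247192382812, 195.35223388671875) 6.72883939743042 median [ 0.46523192 -0.28802142  0.04033578]
case 3945 449.94305419921875 -289.5525817871094 (176.4889678955078, 201.64492797851562) 6.438821315765381 median [ 0.45039233 -0.28613316  0.03819295]
side
sidegrip 160 549.2731323242188 55.046714782714844 (18.834697723388672, 148.48150634765625) 7.075322151184082 median [0.54524331 0.05581438 0.20100666]
sideplat 2331 451.289794921875 -289.51806640625 (113.83866119384766, 175.2368621826172) 5.6165690422058105 median [ 0.44637666 -0.29167212  0.04003096]
press high 140 631.8789672851562 -135.30508422851562 (75.36132049560547, 26.105060577392578) 4.83639669418335 median [ 0.60852242 -0.13812293  0.35484116]
405 289 [0.55375826 0.05236463 0.20138871]
585 340 [ 0.47137712 -0.28880668  0.03974688]
532 243 [ 0.60784468 -0.13534637  0.35936527]
440 390 [ 0.37435575 -0.0145548   0.01246599]
495 378 [ 0.39887296 -0.12002525  0.0122754 ]
400 240 [0.64806144 0.06124705 0.12563359]
```

View pics/crop1.png

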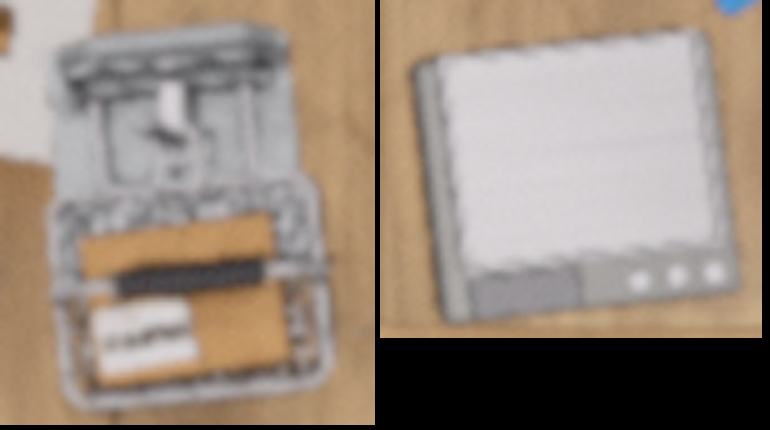

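```bash
cat >> h.py <<'E'
def onplane(c,u,v,z):
    K=c['K']; r=cv2.Rodrigues(np.array(c['rotation'],float))[0]@np.array([(u-K[0,2])/K[0,0],(v-K[1,2])/K[1,1],1]); o=c['origin']
    return o+r*(z-o[2])/r[2]
E
python3 - <<'E'
from h import *
c=load('top1'); w=cloud(c); s=load('side1'); ws=cloud(s)
V,U=np.indices(c['depth'].shape)
def rect(p,n):
    p=np.array(p,np.float32)[:,:2]; (cx,cy),sz,an=cv2.minAreaRect(p*1000); print(n,len(p),round(cx,1),round(cy,1),np.round(sz,1),round(an,2))
dark=(c['pixels'].max(2)<90)&(U>240)&(U<278)&(V>180)&(V<190)
rect([onplane(c,u,v,.206) for v,u in np.argwhere(dark)],'gripcol')
q=np.array([onplane(c,u,v,.206) for v,u in np.argwhere(dark)])[:,:2]
print(q.mean(0), cv2.fitLine((q*1000).astype(np.float32),cv2.DIST_L2,0,.01,.01).ravel())
# crop pixel readings
f=lambda x,y:(220+(x+.5)/5-.5,130+(y+.5)/5-.5)
for x,y in((118,281),(263,270)): print('gripend',onplane(c,*f(x,y),.206))
for x,y in((52,208),(315,183),(330,375),(75,405)): print('rimcorner',onplane(c,*f(x,y),.127))
g=lambda x,y:(330+(x-380+.5)/4.5-.5,185+(y+.5)/4.5-.5)
P=[onplane(c,*g(x,y),.046) for x,y in((440,58),(703,31),(720,243),(468,268))]
print(np.round(P,4)); rect(P,'plat')
br=(c['pixels'].min(2)>175)&(U>340)&(U<412)&(V>188)&(V<246)
n,l,st,_=cv2.connectedComponentsWithStats(br.astype(np.uint8)); k=1+st[1:,4].argmax()
rect([onplane(c,u,v,.042) for v,u in np.argwhere(l==k)],'platcol')
m=(abs(w[...,2]-.127)<.01)&(w[...,0]<.61)&(w[...,0]>.45)&(abs(w[...,1]-.055)<.13); rect(w[m],'rim top')
m=(abs(ws[...,2]-.127)<.006)&(ws[...,0]<.61)&(ws[...,0]>.45)&(abs(ws[...,1]-.055)<.13); rect(ws[m],'rim side')
m=(abs(ws[...,2]-.205)<.01)&(ws[...,0]<.60)&(ws[...,0]>.45)&(abs(ws[...,1]-.055)<.06); rect(ws[m],'grip side'); print(np.nanmax(ws[m][:,2]))
m=(w[...,2]>.165)&(w[...,0]>.61)&(w[...,0]<.75)&(abs(w[...,1]-.055)<.13); rect(w[m],'stand tube top')
m=(ws[...,2]>.165)&(ws[...,0]>.61)&(ws[...,0]<.75)&(abs(ws[...,1]-.055)<.13); rect(ws[m],'stand tube side')
print(cv2.Rodrigues(get_obs()['eef_rot'])[0])
E
```

```text
gripcol 136 550.0 56.1 [14.1 72. ] 5.44
[0.55061166 0.05568042] [ 1.0414643e-01 -9.9456197e-01  5.5061163e+02  5.5680420e+01]
gripend [0.54842332 0.09396303 0.206     ]
gripend [0.55453898 0.01759661 0.206     ]
rimcorner [0.59614312 0.13395429 0.127     ]
rimcorner [ 0.61079218 -0.01355549  0.127     ]
rimcorner [ 0.50300081 -0.02204609  0.127     ]
rimcorner [0.48563434 0.12023515 0.127     ]
[[ 0.5285 -0.1962  0.046 ]
 [ 0.547  -0.369   0.046 ]
 [ 0.4081 -0.3782  0.046 ]
 [ 0.391  -0.2135  0.046 ]]
plat 4 468.6 -290.0 [139.1 173.9] 6.11
platcol 2656 467.1 -288.3 [139.9 169.7] 6.59
rim top 283 550.4 57.4 [121.6 151.4] 5.79
rim side 188 549.7 57.0 [121.  154.8] 4.67
grip side 135 548.9 57.7 [ 18.8 115. ] 7.04
0.20780646124049895
stand tube top 212 658.6 68.2 [ 56.3 118.4] 6.23
stand tube side 163 677.9 67.6 [72.4 98.6] 41.15
[[-6.95602275e-04  3.95626719e-01  9.18411136e-01]
 [-1.47686743e-03  9.18409951e-01 -3.95627326e-01]
 [-9.99998667e-01 -1.63157076e-03 -5.45598353e-05]]
```

play_rows([
  [1,2.2,-3.2,0,-4.5],
  [1,2.2,-3.2,0,-4.5],
  [1,2.2,-3.2,0,-4.5],
  [1,2.2,-3.2,0,-4.5],
  [1,2.2,-3.2,0,-4.5],
  [1,2.2,-3.2,0,-4.5],
  [1,2.2,-3.2,0,-4.5],
  [1,2.2,-3.2,0,-4.5],
  [1,2.2,-3.2,0,-4.5],
  [1,2.2,-3.2,0,-4.5],
  [1,2.2,-3.2,0,-4.5],
  [1,2.2,-3.2,0,-4.5],
])

```text
time_s: 1.1
position: [0.492, 0.1422, 0.3037]
eef_rot: [1.047, 1.305, -1.048]
force: [0.6, 1.1, 0.0]
gripper_width: 0.0852
```

play_rows([
  [1,2,-2.9,0,-2.2],
  [1,2,-2.9,0,-2.2],
  [1,1.9,-2.9,0,-2.3],
  [1,0,0,0,0],
  [1,0,0,0,0],
])

```text
time_s: 1.52
position: [0.5509, 0.0557, 0.3031]
eef_rot: [1.133, 1.257, -1.135]
force: [-0.4, -0.0, 0.7]
gripper_width: 0.0854
```

Run:
```python
from h import *
o=get_obs(); R=cv2.Rodrigues(o['eef_rot'])[0]; print(o['time_s'],o['position'],np.degrees(np.arctan2(R[1,1],R[0,1])),o['joints'],o['force'])
t=np.radians(6.3); ex=np.array([np.cos(t),np.sin(t)]); ey=np.array([-ex[1],ex[0]])
for n in('top1','side1'):
    w=cloud(load(n)); d=w[...,:2]-np.array([.467,-.289]); a=d@ex; b=d@ey; z=w[...,2]
    ok=z<.06
    print(n); 
    for ax,ot in((a,b),(b,a)):
        print([(x,round(float(np.nanmean(z[m])*1000),1),int(m.sum())) for x in range(-110,111,4) if (m:=ok&(abs(ax*1000-x)<2)&(abs(ot)<.05)).sum()>3 and 56<abs(x)])
```

```text
1.5167 [0.55089994 0.05574267 0.30313357] 5.8285876634503015 [ 7.99384654e-02  2.87223083e-01  1.61372072e+00  3.15839781e-04
  1.24215270e+00 -2.18914969e-02] [-0.39931681 -0.0381401   0.71489842]
top1
[(-110, -0.6, 41), (-106, 12.2, 22), (-102, 29.3, 40), (-98, 30.9, 43), (-94, 30.4, 47), (-90, 30.8, 46), (-86, 30.9, 46), (-82, 30.1, 43), (-78, 30.6, 46), (-74, 29.8, 45), (-70, 43.1, 38), (-66, 41.8, 50), (-62, 39.0, 44), (-58, 40.0, 48), (58, 40.1, 45), (62, 39.2, 46), (66, 40.6, 47), (70, 44.7, 38), (74, 0.7, 33), (78, -0.6, 40), (82, -0.4, 45), (86, -0.1, 43), (90, -0.9, 41), (94, 0.1, 43), (98, -1.0, 42), (102, -1.5, 41), (106, -0.6, 44), (110, -1.3, 44)]
[(-110, -0.6, 48), (-106, 0.9, 15), (-98, 25.6, 15), (-94, 28.9, 39), (-90, 30.7, 32), (-86, 41.8, 9), (-82, 43.0, 63), (-78, 40.1, 42), (-74, 40.2, 49), (-70, 39.1, 44), (-66, 40.2, 43), (-62, 39.8, 47), (-58, 39.4, 46), (58, 39.1, 44), (62, 39.1, 48), (66, 40.0, 44), (70, 40.6, 41), (74, 39.6, 48), (78, 39.5, 48), (82, 41.3, 32), (86, 39.2, 74), (90, 30.5, 49), (94, 29.8, 44), (98, 22.1, 62), (102, 10.5, 81), (106, 0.0, 42), (110, -1.5, 44)]
side1
[(-110, -0.7, 64), (-106, 9.1, 110), (-102, 9.6, 233), (-98, -33.0, 133), (-94, 1.4, 74), (-90, 31.1, 52), (-86, 30.8, 55), (-82, 30.6, 60), (-78, 30.6, 48), (-74, 30.9, 51), (-70, 37.7, 164), (-66, 35.2, 52), (-62, 40.0, 37), (-58, 39.6, 49), (58, 39.6, 49), (62, 39.7, 45), (66, 41.9, 78), (70, 43.2, 50), (74, 42.2, 4), (110, 0.3, 25)]
[(-110, -0.5, 62), (-106, -0.5, 61), (-102, -0.0, 62), (-98, 14.9, 260), (-94, 16.9, 151), (-90, 23.8, 71), (-86, 35.1, 93), (-82, 37.6, 154), (-78, 33.5, 32), (-74, 39.9, 50), (-70, 39.5, 58), (-66, 39.7, 56), (-62, 39.8, 57), (-58, 39.8, 55), (58, 39.3, 47), (62, 39.5, 44), (66, 39.6, 42), (70, 39.9, 49), (74, 39.9, 37), (78, 39.7, 45), (82, 41.9, 64), (86, 42.5, 72)]
```

play_rows([
  [1,0,0.1,-1.4,0.2],
  [1,0,0,-1.4,0],
  [1,0,0,-1.3,0],
  [1,0,0,-1.3,0],
  [1,0,0,0,0],
  [0.5,0,0,0,0],
  [0.3,0,0,0,0],
  [0.3,0,0,0,0],
], force=40)

```text
time_s: 2.18
position: [0.5507, 0.0586, 0.251]
eef_rot: [1.13, 1.257, -1.127]
force: [-0.4, 0.1, 1.0]
gripper_width: 0.0514
```

Run:
```python
from h import *
a=cap('side','side2'); b=cap('top','top2')
o=cv2.resize(a['pixels'][140:250,200:310,::-1],(400,400),interpolation=2); p=cv2.resize(b['pixels'][125:215,215:305,::-1],(400,400),interpolation=2)
cv2.imwrite('pics/c2.png',np.hstack([o,p])); print(get_obs()['force'])
```

```text
[-0.11200615 -0.35862186  0.2898887 ]
```

View pics/c2.png

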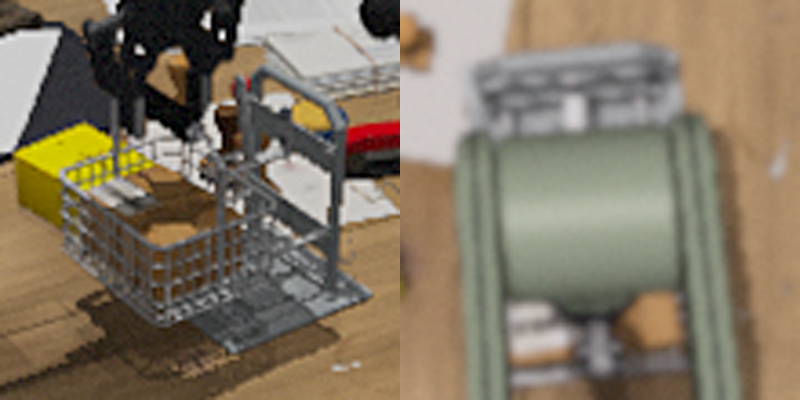

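The fingers straddle the grip bar and the basket still hangs undisturbed. Closing.

play_rows([
  [0.2,0,0,-0.1,0],
  [0.1,0,0,0,0],
  [0,0,0,0,0],
  [0,0,0,0,0],
  [0,0,0,0,0],
  [0,0,0,0,0],
], force=50)

```text
time_s: 2.78
position: [0.5509, 0.0581, 0.2493]
eef_rot: [1.13, 1.257, -1.128]
force: [1.5, -0.0, 1.6]
gripper_width: 0.0152
```

play_rows([
  [0,0,0,0,0],
  [0,0,0,0,0],
])

```text
time_s: 2.95
position: [0.5509, 0.0581, 0.2492]
eef_rot: [1.13, 1.257, -1.128]
force: [0.7, 0.5, 2.3]
gripper_width: 0.0151
```

play_rows([
  [0,0,0,0.1,0],
  [0,0,0,0.1,0],
  [0,0,0,0.1,0],
  [0,0,0,0,0],
  [0,0,0,0,0],
])

```text
time_s: 3.37
position: [0.5511, 0.0581, 0.2507]
eef_rot: [1.129, 1.258, -1.129]
force: [5.3, 0.4, -7.0]
gripper_width: 0.0151
```

play_rows([
  [0,0,0,0.1,0],
  [0,0,0,0.1,0],
  [0,0,0,0.1,0],
  [0,0,0,0,0],
  [0,0,0,0,0],
])

```text
time_s: 3.78
position: [0.5511, 0.0581, 0.2536]
eef_rot: [1.129, 1.258, -1.129]
force: [5.7, -0.0, -7.8]
gripper_width: 0.0153
```

play_rows([
  [0,0.1,0,0.1,0],
  [0,0,0,0.1,0],
  [0,0,0,0.1,0],
  [0,0,0,0,0],
  [0,0,0,0,0],
])

```text
time_s: 4.2
position: [0.5513, 0.0581, 0.2579]
eef_rot: [1.129, 1.259, -1.129]
force: [2.7, -0.6, -5.0]
gripper_width: 0.0152
```

play_rows([
  [0,0,0,0.1,0],
  [0,0,0,0.1,0],
  [0,0,0,0.1,0],
  [0,0,0,0,0],
  [0,0,0,0,0],
])

```text
time_s: 4.62
position: [0.5513, 0.0582, 0.2612]
eef_rot: [1.129, 1.259, -1.129]
force: [1.6, 1.0, -3.9]
gripper_width: 0.0153
```

play_rows([
  [0,0.2,0,0.1,0],
  [0,0,0,0.1,0],
  [0,0,0,0.1,0],
  [0,0,0,0,0],
  [0,0,0,0,0],
])

```text
time_s: 5.03
position: [0.5529, 0.0583, 0.2638]
eef_rot: [1.129, 1.26, -1.13]
force: [-1.6, 1.2, -4.3]
gripper_width: 0.015
```

play_rows([
  [0,0,0,0.1,0],
  [0,0,0,0.1,0],
  [0,0,0,0,0],
  [0,0,0,0,0],
])

```text
time_s: 5.37
position: [0.5531, 0.0584, 0.2658]
eef_rot: [1.129, 1.26, -1.129]
force: [-1.4, 3.1, -4.8]
gripper_width: 0.015
```

play_rows([
  [0,0,0.1,0,0],
  [0,0,0,0.1,0],
  [0,0,0,0,0],
  [0,0,0,0,0],
])

```text
time_s: 5.7
position: [0.5536, 0.0591, 0.2671]
eef_rot: [1.13, 1.258, -1.129]
force: [-0.5, 3.7, -4.4]
gripper_width: 0.0152
```

play_rows([
  [0,0,0,0.1,0],
  [0,0,0,0.1,0],
  [0,0,0,0.1,0],
  [0,0,0,0,0],
  [0,0,0,0,0],
])

```text
time_s: 6.12
position: [0.5534, 0.0593, 0.27]
eef_rot: [1.129, 1.259, -1.129]
force: [-1.6, 4.9, -5.0]
gripper_width: 0.0155
```

play_rows([
  [0,0,0.2,0,0],
  [0,0,0,0,0],
  [0,0,0,0,0],
  [0,0,0,0,0],
])

```text
time_s: 6.45
position: [0.554, 0.0607, 0.2704]
eef_rot: [1.13, 1.256, -1.128]
force: [0.6, 0.7, -2.6]
gripper_width: 0.0153
```

play_rows([
  [0,0,0.05,0.1,0],
  [0,0,0.05,0.1,0],
  [0,0,0,0.1,0],
  [0,0,0,0,0],
  [0,0,0,0,0],
])

```text
time_s: 6.87
position: [0.5537, 0.0619, 0.2732]
eef_rot: [1.129, 1.258, -1.129]
force: [-0.8, 0.5, -4.1]
gripper_width: 0.0149
```

play_rows([
  [0,0,0.05,0.1,0],
  [0,0,0.05,0.1,0],
  [0,0,0,0.1,0],
  [0,0,0,0,0],
  [0,0,0,0,0],
])

```text
time_s: 7.28
position: [0.5536, 0.0631, 0.276]
eef_rot: [1.129, 1.258, -1.129]
force: [-0.7, -0.3, -3.3]
gripper_width: 0.015
```

play_rows([
  [0,0,0.05,0.1,0],
  [0,0,0.05,0.1,0],
  [0,0,0.05,0.1,0],
  [0,0,0.05,0.1,0],
  [0,0,0,0.1,0],
  [0,0,0,0,0],
  [0,0,0,0,0],
])

```text
time_s: 7.87
position: [0.5535, 0.0651, 0.281]
eef_rot: [1.129, 1.258, -1.129]
force: [0.7, -0.2, -2.4]
gripper_width: 0.0154
```

play_rows([
  [0,0,0,0.1,0],
  [0,0,0,0.1,0],
  [0,0,0,0.1,0],
  [0,0,0,0.1,0],
  [0,0,0,0.1,0],
  [0,0,0,0,0],
  [0,0,0,0,0],
])

```text
time_s: 8.45
position: [0.5536, 0.0651, 0.2861]
eef_rot: [1.129, 1.258, -1.129]
force: [-0.4, -0.2, -2.5]
gripper_width: 0.0148
```

play_rows([
  [0,0,0,0.1,0],
  [0,0,0,0.1,0],
  [0,0,0,0.1,0],
  [0,0,0,0,0],
  [0,0,0,0,0],
])

```text
time_s: 8.87
position: [0.5535, 0.0652, 0.289]
eef_rot: [1.129, 1.258, -1.129]
force: [0.7, 0.6, -3.3]
gripper_width: 0.0152
```

play_rows([
  [0,0,0.15,0,0],
  [0,0,0.05,0.2,0],
  [0,0,0.05,0.2,0],
  [0,0,0.05,0.2,0],
  [0,0,0.05,0.2,0],
  [0,0,0,0,0],
  [0,0,0,0,0],
])

```text
time_s: 9.45
position: [0.5536, 0.0686, 0.2972]
eef_rot: [1.129, 1.258, -1.129]
force: [-0.7, 0.1, -3.2]
gripper_width: 0.0152
```

play_rows([
  [0,0,0.05,0.2,0],
  [0,0,0.05,0.2,0],
  [0,0,0.05,0.2,0],
  [0,0,0.05,0.2,0],
  [0,0,0,0,0],
  [0,0,0,0,0],
])

```text
time_s: 9.95
position: [0.5536, 0.0706, 0.3051]
eef_rot: [1.129, 1.258, -1.129]
force: [0.0, -0.2, -3.3]
gripper_width: 0.0149
```

play_rows([
  [0,0,0.05,0.2,0],
  [0,0,0.05,0.2,0],
  [0,0,0.05,0.2,0],
  [0,0,0.05,0.2,0],
  [0,0,0,0,0],
  [0,0,0,0,0],
])

```text
time_s: 10.45
position: [0.5536, 0.0726, 0.3131]
eef_rot: [1.129, 1.258, -1.129]
force: [-0.2, -0.2, -3.5]
gripper_width: 0.0152
```

play_rows([
  [0,0,0.05,0.2,0],
  [0,0,0.05,0.2,0],
  [0,0,0.05,0.2,0],
  [0,0,0.05,0.2,0],
  [0,0,0,0,0],
  [0,0,0,0,0],
])

```text
time_s: 10.95
position: [0.5536, 0.0746, 0.3211]
eef_rot: [1.129, 1.258, -1.129]
force: [0.2, 0.0, -2.7]
gripper_width: 0.0154
```

play_rows([
  [0,0,0,0.3,0],
  [0,0,0,0.4,0],
  [0,0,0,0.4,0],
  [0,0,0,0.5,0],
  [0,0,0,0.4,0],
  [0,0,0,0,0],
  [0,0,0,0,0],
])

```text
time_s: 11.53
position: [0.5536, 0.0746, 0.3414]
eef_rot: [1.13, 1.258, -1.129]
force: [0.4, -0.0, -3.5]
gripper_width: 0.0152
```

Run:
```python
from h import *
a=cap('side','side3'); b=cap('top','top3')
o=cv2.resize(a['pixels'][120:240,200:320,::-1],(400,400),interpolation=2); p=cv2.resize(b['pixels'][125:215,215:305,::-1],(400,400),interpolation=2)
cv2.imwrite('pics/c3.png',np.hstack([o,p])); print(get_obs()['force'])
```

```text
[ 0.48134955 -0.38689158 -1.67060365]
```

View pics/c3.png

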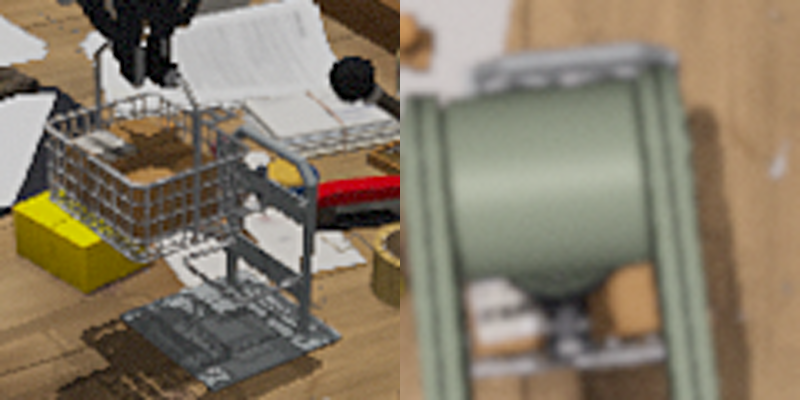

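The basket is up about 92 mm, level, with no side load, so the eye is past the tip (about 73 mm). Drawing it away now.

play_rows([
  [0,-0.3,0,0,0],
  [0,-0.5,0,0,0],
  [0,-0.7,0,0,0],
  [0,0,0,0,0],
])

```text
time_s: 11.97
position: [0.5368, 0.0745, 0.3409]
eef_rot: [1.128, 1.26, -1.13]
force: [0.7, -0.5, -3.5]
gripper_width: 0.0153
```

play_rows([
  [0,-0.8,-0.1,0,0],
  [0,-1,-0.1,0,0],
  [0,-1.2,-0.2,0,0],
  [0,-1.3,-0.4,0,0],
  [0,-1.3,-0.7,0,0],
  [0,-1.2,-1,0,0],
  [0,-1,-1.3,0,0],
  [0,-0.9,-1.5,0,0],
  [0,-0.7,-1.7,0,0],
  [0,-0.4,-1.8,0,0],
  [0,-0.2,-1.8,0,0],
  [0,0,-1.8,0,0],
])

```text
time_s: 12.97
position: [0.4369, -0.05, 0.3412]
eef_rot: [1.129, 1.258, -1.129]
force: [0.1, 0.0, -3.4]
gripper_width: 0.0156
```

play_rows([
  [0,0,-1.9,0,0],
  [0,0,-2,0,0],
  [0,0,-2,0,0],
  [0,0,-2,0,0],
  [0,0,-2,0,0],
  [0,0,-2,0,0],
  [0,0.2,-2,0,0],
  [0,0.4,-2,0,0],
  [0,0.5,-2,0,0],
  [0,0.5,-1.8,0,0],
  [0,0.5,-1.6,0,0],
  [0,0.5,-1.2,0,0],
])

```text
time_s: 13.97
position: [0.464, -0.2754, 0.341]
eef_rot: [1.13, 1.258, -1.13]
force: [0.1, 0.3, -3.3]
gripper_width: 0.0154
```

play_rows([
  [0,0.3,-0.8,0,0.2],
  [0,0.1,-0.4,0,0.2],
  [0,0,-0.1,-1,0],
  [0,0,0,-1.5,0],
  [0,0,0,-1.5,0],
  [0,0,0,-1.5,0],
  [0,0,0,-1.5,0],
  [0,0,0,-1,0],
  [0,0,0,-0.5,0],
  [0,0,0,0,0],
  [0,0,0,0,0],
])

```text
time_s: 14.88
position: [0.4687, -0.2873, 0.2562]
eef_rot: [1.124, 1.261, -1.124]
force: [-0.8, -0.3, -2.5]
gripper_width: 0.0151
```

```bash
cat > chk.py <<'E'
from h import *
import sys
k=sys.argv[1]; o=get_obs(); R=cv2.Rodrigues(o['eef_rot'])[0]; P=o['position']; print(o['time_s'],P,np.degrees(np.arctan2(R[1,1],R[0,1])),o['force'])
zr=float(sys.argv[2]) if len(sys.argv)>2 else P[2]-.054-.140+.070
a=cap('side','s'+k); b=cap('top','t'+k)
for n,c in(('side',a),('top',b)):
    w=cloud(c); d=w-P
    m=(abs(w[...,2]-zr)<.008)&(abs(d[...,0])<.075)&(abs(d[...,1])<.095)
    p=w[m]; A=np.c_[p[:,:2]-P[:2],np.ones(len(p))]; f=np.linalg.lstsq(A,p[:,2],rcond=None)[0]
    (cx,cy),sz,an=cv2.minAreaRect((p[:,:2]*1000).astype(np.float32)); print(n,len(p),cx,cy,sz,an,'z,tilt',f)
s=a['pixels'][190:350,210:350,::-1]; t=b['pixels'][170:265,325:425,::-1]
cv2.imwrite('pics/c'+k+'.png',np.hstack([cv2.resize(s,(400,457),interpolation=2),cv2.resize(t,(400,457),interpolation=2)]))
E
python3 chk.py 4
```

```text
14.8833 [ 0.4686546  -0.28725185  0.25617127] 6.608316092572209 [-0.75438114 -0.25998662 -2.49550645]
side 409 475.7218933105469 -286.8921813964844 (138.5157470703125, 154.75238037109375) 6.542243480682373 z,tilt [ 0.00921724 -0.00057805  0.13211232]
top 230 475.69580078125 -285.73785400390625 (135.3192596435547, 149.87228393554688) 7.842426776885986 z,tilt [0.01675509 0.00378827 0.13256846]
```

View pics/c4.png

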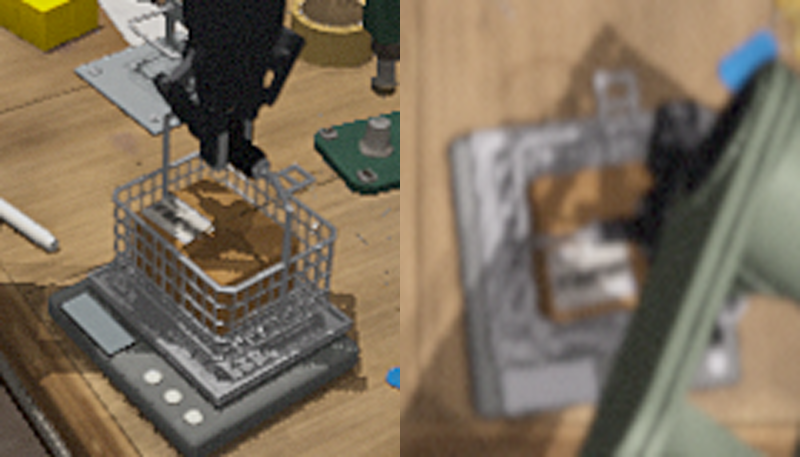

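Basket hangs level over the platform, with its centre about 1 mm from the platform's. Lowering.

play_rows([
  [0,-0.1,-0.1,-0.3,0],
  [0,0,0,-0.4,0],
  [0,0,0,-0.4,0],
  [0,0,0,-0.4,0],
  [0,0,0,-0.3,0],
  [0,0,0,0,0],
  [0,0,0,0,0],
])

```text
time_s: 15.57
position: [0.4675, -0.2884, 0.2376]
eef_rot: [1.124, 1.262, -1.124]
force: [-0.4, -0.1, -3.6]
gripper_width: 0.015
```

play_rows([
  [0,0,0,-0.1,0],
  [0,0,0,-0.1,0],
  [0,0,0,0,0],
  [0,0,0,0,0],
])

```text
time_s: 15.9
position: [0.4675, -0.2884, 0.236]
eef_rot: [1.124, 1.261, -1.124]
force: [0.1, 0.2, -3.4]
gripper_width: 0.0151
```

play_rows([
  [0,0,0,-0.05,0],
  [0,0,0,-0.05,0],
  [0,0,0,-0.05,0],
  [0,0,0,0,0],
  [0,0,0,0,0],
])

```text
time_s: 16.32
position: [0.4678, -0.2885, 0.2352]
eef_rot: [1.124, 1.26, -1.123]
force: [-0.0, 0.7, 2.1]
gripper_width: 0.0154
```

play_rows([
  [0,0,0,-0.05,0],
  [0,0,0,-0.05,0],
  [0,0,0,0,0],
  [0,0,0,0,0],
])

```text
time_s: 16.65
position: [0.4681, -0.2884, 0.235]
eef_rot: [1.124, 1.259, -1.123]
force: [0.6, 1.9, 7.5]
gripper_width: 0.0153
```

play_rows([
  [0,0,0,0.05,0],
  [0,0,0,0,0],
])

```text
time_s: 16.82
position: [0.468, -0.2884, 0.235]
eef_rot: [1.124, 1.259, -1.123]
force: [-0.1, 1.5, 6.7]
gripper_width: 0.015
```

```bash
python3 chk.py 5
```

```text
16.8167 [ 0.4679928  -0.28843439  0.23503696] 6.594280775265841 [-0.1374018   1.52571608  6.68352235]
side 391 474.806396484375 -287.9119873046875 (137.62449645996094, 155.77536010742188) 6.101594924926758 z,tilt [0.00774521 0.00316932 0.11099705]
top 216 474.3741760253906 -287.46795654296875 (136.02685546875, 150.23399353027344) 6.5534348487854 z,tilt [ 0.0132587  -0.00079348  0.11131062]
```

View pics/c5.png

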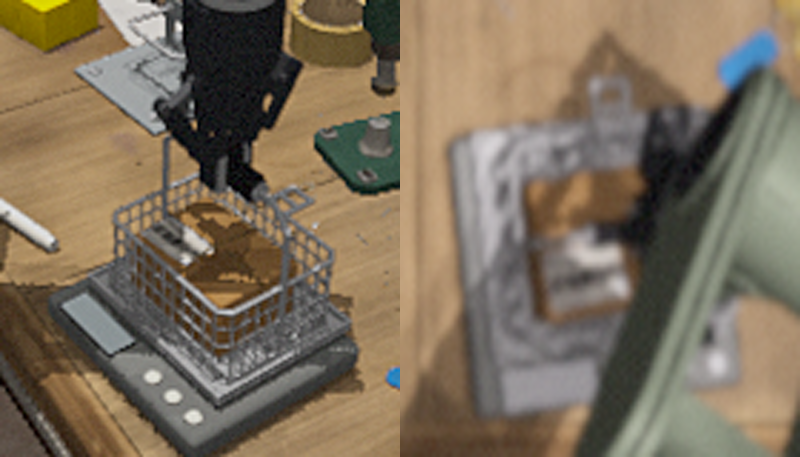

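The basket sits inside the raised edge, with its rim at 0.111 m as expected. Releasing.

play_rows([
  [0.1,0,0,0.05,0],
  [0.3,0,0,0,0],
  [0.5,0,0,0,0],
  [0.5,0,0,0,0],
  [0.5,0,0,0,0],
  [0.5,0,0,0,0],
])

```text
time_s: 17.42
position: [0.4674, -0.2885, 0.2342]
eef_rot: [1.124, 1.262, -1.124]
force: [0.3, 0.5, 0.4]
gripper_width: 0.0428
```

play_rows([
  [0.5,0,0,0.5,0],
  [0.5,0,0,1,0],
  [0.5,0,0,1.5,0],
  [0.5,0,0,2,0],
  [0.5,0,0,2.5,0],
  [0.5,0,0,2.5,0],
  [0.5,-1,1,2,0],
  [0.5,-2,2.5,1,0],
  [0.5,-2,3,0,0],
  [0.5,-1,3,0,0],
  [0.5,0,3,0,0],
  [0.5,0,2,0,0],
])

```text
time_s: 18.42
position: [0.4064, -0.1414, 0.3659]
eef_rot: [1.125, 1.26, -1.122]
force: [0.3, 0.4, 0.2]
gripper_width: 0.0428
```

play_rows([
  [0.5,0,2,0,0],
  [0.5,0,3,0,0],
  [0.5,0,3,0,0],
  [0.5,0,3,0,0],
  [0.5,0,3,0,0],
  [0.5,0,1.5,0,0],
  [0.5,0,0,0,0],
  [0.5,0,0,0,0],
])

```text
time_s: 19.08
position: [0.4075, 0.0119, 0.3653]
eef_rot: [1.123, 1.261, -1.122]
force: [0.4, -0.8, 1.2]
gripper_width: 0.0425
```

Run:
```python
from h import *
print(get_obs()['position'],get_obs()['force'])
P=np.array([.468,-.2885]); a=cap('side','s6'); b=cap('top','t6'); t=np.radians(6.3); e=np.array([[np.cos(t),np.sin(t)],[-np.sin(t),np.cos(t)]])
for n,c in(('side',a),('top',b)):
    w=cloud(c); d=(w[...,:2]-[.467,-.2885])@e.T
    m=(abs(w[...,2]-.112)<.008)&(abs(d[...,0])<.064)&(abs(d[...,1])<.095); p=w[m]
    (cx,cy),sz,an=cv2.minAreaRect((p[:,:2]*1000).astype(np.float32)); print(n,len(p),cx,cy,sz,an,np.linalg.lstsq(np.c_[d[m],np.ones(len(p))],p[:,2],rcond=None)[0])
    print(np.percentile(d[m],[1,99],axis=0))
s=a['pixels'][150:350,180:380,::-1]; q=b['pixels'][170:265,325:425,::-1]
cv2.imwrite('pics/c6.png',np.hstack([cv2.resize(s,(400,457),interpolation=2),cv2.resize(q,(400,457),interpolation=2)]))
```

```text
[0.40749162 0.01194075 0.36526772] [ 0.41525977 -0.82922374  1.16822502]
side 363 467.1278076171875 -288.4901123046875 (124.17250061035156, 155.25726318359375) 6.4225544929504395 [ 0.00163581 -0.00173895  0.11116203]
[[-0.06077713 -0.07734279]
 [ 0.06135526  0.07543626]]
top 307 468.73388671875 -289.13580322265625 (124.17189025878906, 152.48263549804688) 6.5770697593688965 [-0.00304746  0.00280804  0.111614  ]
[[-0.06017619 -0.07588615]
 [ 0.06139351  0.07492142]]
```

View pics/c6.png

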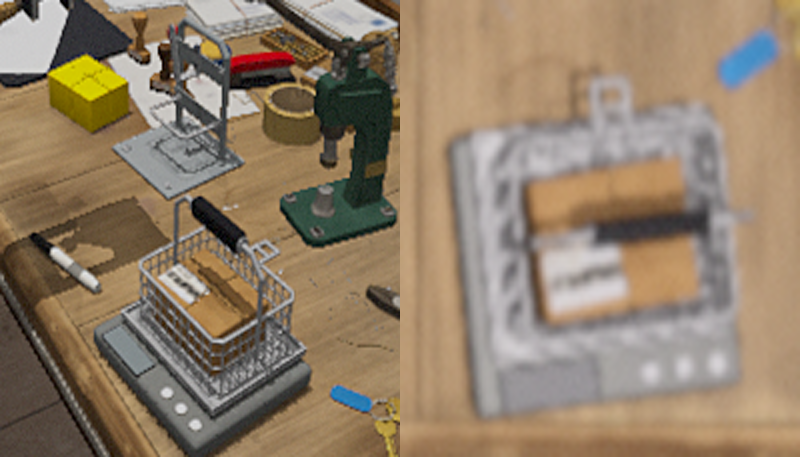

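The basket stands level and centred (within about 1–2 mm, rim tilt under 0.2°) inside the platform edge. The packet is in it and the gripper is clear.

```bash
python3 -c "
from bench import workorder; print(workorder.close_job())"
```

```text
the job is handed in; nothing more can be done
None
```

The basket, with the packet in it, is off the hook and standing on the scale, and the job is handed in after about 19 s of the 72 s allowed.

- **Lift:** I felt the hook's leg lean towards +y, about 0.25 rad, and followed it up. The highest force readings during the lift were about 8 N downward, with the eye leaving the arm, and about 5 N sideways. I drew the basket away only after a lift of about 92 mm, against roughly 73 mm to the tip.
- **Set-down:** The basket is within 1–2 mm of the platform's centre, turned within about 0.3° of it, and its rim is level to within 0.2°. Its rim height of 0.111 m fits it sitting flat on the bed. The highest reading on contact was about 7.5 N.
- **Other things:** The last pictures showed the packet in the basket and the gripper clear. The stand, marker and press appeared unmoved. I did not check the label roll and desk stamp again at the end, but the arm passed them only well above.
- **Checks that disagreed:** The outline of the scale's case suggested a platform centre about 12 mm nearer the robot than the platform's own edges did. I used the edges, and the final pictures agree with them.

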